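Let two tins down the gravity-feed tin rack with its rocker gate

TASK

Let two tins down to the pick-up end of the tin rack, one at a time: with the fingertips press the rocker's pad right down so that the gate lifts and one tin rolls away, let the pad come all the way up again so that the next tin rolls up to the gate, then do the same once more. Finish with the pad fully up, two tins lying at the lip of the pick-up end and the other two still behind the gate. Work only the pad: do not touch, lift or carry the tins, and leave the jars and the potato where they are.

Things in the scene. Friction and masses are not known exactly. Their poses are not given: they have to be found in the camera images.
- tin_rack: Fixed steel rack for small tins, 370 mm long, 90 mm wide. Origin: centre of its underside on the worktop; +y along the track to its high end, -y to the low pick-up end (robot's right), -x the side with the press pad, facing the robot. Track: two wire runners, top 48 mm up at the origin, falling 8 degrees to -y, to a lip at y = -0.182. The pick-up end between lip and gate takes just two tins.
- rocker (a joint): Rocker angle. 0 = at rest, pad up, gate fork down before the lowest tin. Grows as the pad is pressed, to a firm stop at 0.66 rad: gate fully up, and an uphill fork down behind the first tin holds back the rest. Pressed right down means over 0.58; the tin then rolls away in about 1 s. Springs back to 0 when let go; the next tin reaches the gate in about 1 s. Pad force 3.5 N rising to 5 to 8 N.
- press_pad (a point): Centre of the top face of the black ribbed rubber press pad, 44 mm along the track by 36 mm across, at the rocker's uphill end; nothing stands above it. Swings about the shaft on a 75 mm radius: from rest to stop it sinks 49 mm, shifts 6 mm uphill, and its face tips from 19 degrees (uphill edge high) to 19 degrees (uphill edge low). x across the track, y along the pad; turns with the rocker.
- rocker_pivot (a point): Point on the rocker's shaft above the middle of the track, fixed to the rack; axes as the rack's. The shaft runs through it along the rack's x axis.
- gate_place (a point): Where the centre of a tin lies when it waits at the shut gate; fixed to the rack, axes as the rack's.
- tin_1: Small closed food tin, 54 mm diameter, 72 mm long, 160 g, lying across the track; it rolls. Origin at its centre, x along its axis. At the start it is the first from the gate (the four tins queue uphill, touching).
- tin_2: Small closed food tin, 54 mm diameter, 72 mm long, 160 g, lying across the track; it rolls. Origin at its centre, x along its axis. At the start it is the second from the gate (the four tins queue uphill, touching).
- tin_3: Small closed food tin, 54 mm diameter, 72 mm long, 160 g, lying across the track; it rolls. Origin at its centre, x along its axis. At the start it is the third from the gate (the four tins queue uphill, touching).
- tin_4: Small closed food tin, 54 mm diameter, 72 mm long, 160 g, lying across the track; it rolls. Origin at its centre, x along its axis. At the start it is the fourth from the gate (the four tins queue uphill, touching).
- jam_jar: Bystander: round jam jar, 64 mm wide, 99 mm high, past the high end of the rack. Origin: centre of its underside.
- green_jar: Bystander: small spice jar with a green cap, 44 mm wide, 100 mm high, past the low end of the rack. Origin: centre of its underside.
- thyme_jar: Bystander: small spice jar with a black cap, 40 mm wide, 105 mm high, behind the rack. Origin: centre of its underside.
- potato: Bystander: small potato, 45 x 49 x 34 mm, in front of the rack's low end. Origin: centre of its underside.

How it is judged (in metres and radians):
On the way, in this order (a step that is already met when the one before it is completed fails the run):
1. the pad is pressed right down (rocker above 0.58 rad), the gate up (value of joint rocker above 0.58 rad), for 0.1 s.
2. the pad is up again, the first tin lies in the pick-up end and the second waits at the gate (value of joint rocker below 0.07 rad and y of tin_1 in the frame of tin_rack between -0.18 and -0.08149 m and y of tin_2 in the frame of tin_rack between -0.04149 and -0.01749 m and y of tin_3 in the frame of tin_rack between 0.00851 and 0.16 m), for 0.2 s.
3. the pad is pressed right down a second time (value of joint rocker above 0.58 rad), for 0.1 s.
At the end, for the whole second after the job is handed in: The rocker is up (under 0.07 rad); the first and second tins lie at rest on the runners of the pick-up end, at least 50 mm downhill of the gate place; the third waits at the gate (from 10 mm downhill to 14 mm uphill of the gate place); the fourth lies behind it; no tin moves faster than 0.03 m/s (value of joint rocker below 0.07 rad and y of tin_1 in the frame of tin_rack between -0.18 and -0.08149 m and y of tin_2 in the frame of tin_rack between -0.18 and -0.08149 m and y of tin_3 in the frame of tin_rack between -0.04149 and -0.01749 m and y of tin_4 in the frame of tin_rack between 0.00851 and 0.16 m and z of tin_1 in the frame of tin_rack between 0.03 and 0.115 m and x of tin_1 in the frame of tin_rack between -0.02 and 0.02 m and z of tin_2 in the frame of tin_rack between 0.03 and 0.115 m and x of tin_2 in the frame of tin_rack between -0.02 and 0.02 m and z of tin_3 in the frame of tin_rack between 0.03 and 0.115 m and x of tin_3 in the frame of tin_rack between -0.02 and 0.02 m and z of tin_4 in the frame of tin_rack between 0.03 and 0.115 m and x of tin_4 in the frame of tin_rack between -0.02 and 0.02 m and linear speed of each of tin_1, tin_2, tin_3, tin_4 below 0.03 m/s); the robot touches nothing.
It fails at once if a tin is touched by the robot (contact force between any of tin_1, tin_2, tin_3, tin_4 and the fingers above 0.5 N or contact force between any of tin_1, tin_2, tin_3, tin_4 and the arm above 0.5 N).
It fails at once if a tin is lifted off the track (z of any of tin_1, tin_2, tin_3, tin_4 in the frame of tin_rack above 0.125 m).
It fails at once if a third tin gets past the gate (y of tin_3 in the frame of tin_rack below -0.06149 m).
It fails at once if a jar or the potato is moved by more than 20 mm (distance of any of jam_jar, green_jar, thyme_jar, potato from where it was at the start of the episode above 0.02 m).
It also fails if it takes over 48 s, if anything falls off the work surface, if the arm or the gripper's body presses on something with over 40 N, if the wrist force passes 120 N, or if a joint passes its speed limit or range.

ROBOT

A 6-joint arm with a two-finger parallel gripper is mounted at the origin on a cart in front of the work surface, level with it; the furniture and walls round the work are solid. World frame = base frame: x ahead of the robot, y to its left, z up, the work surface at z = 0. Lengths are in mm, angles in rad, forces in N, time in s.
With the tool pointing down it reaches from about 350 to 875 mm from the base axis. Payload 4.2 kg.
Tool frame: the origin (TCP) lies between the finger pads; the fingertips stand 17 mm ahead of it and the grasp point (between the pads) lies 2 mm behind it (nose_length is the distance from the TCP to the fingertips, in mm); z points along the fingers, y is the direction in which the jaws open and shut (so a half turn about z gives the same grasp; the last joint's range is limited). The gripper opens to 85 mm and grips with 20 to 120 N. Pads are 22 mm wide; open, the fingers measure 114 mm over their backs; the gripper's body (76 mm by 85 mm) begins 54 mm behind the grasp point. The pads swing forward as they close: fully open they stand 13 mm farther back than shut.
Start: joints at [-0.982, 0.385, 0.008, 0, -1.194, -0.259], TCP at [202.424, -591.29, 248.312] pointing down, gripper open.
Joint ranges: [-3.14, 3.14], [-1.21, 2.06], [-1.07, 1.41], [-3.16, 2.05], [-2.99, -0.16], [-3.1, 3.1]. Speed limits (rad/s): [2.79, 2.79, 3.14, 3.14, 3.14, 3.14].

INTERFACE

Orientations are given as a unit quaternion [x, y, z, w].
In Python, from bench import * gives the robot as it stands.
- The arm moves only by the tool jog_arm, never from a script. Its argument "increments" is a list of rows, each a list of 4 numbers: the shift along the tool's x, y, z in m, then the turn about the tool's z in degrees. A call has 1 to 10 rows; each row is the pose to reach, as a shift and turn from the pose measured when the call began, along the tool's axes at that moment; what a row does not reach only later rows make up. A row lasts 1/8 s, in which the tool goes at most 62.5 mm and 10.7 degrees, less where a joint would pass 70% of its speed; a pose out of reach is approached as far as the arm can. A call with a gripper value outside its range is refused whole. "hand" is the gripper's target within -1 to 1 (fully open at 1, half-way at 0, shut at -1), set as the call begins (left out, the last holds). The fingers move at their own pace and stop on an object; the grip force is fixed at half the most. Time passes only in rows, so rows that repeat a pose let the fingers close. It gives the time, the measured TCP pose, the force and the opening at its end, in the units of the state.
- read_state(): the state, without advancing time (a new reading comes with each control period).
- get_image(name): name is "scene" or "top" or "wrist"; returns the picture (420x560x3 uint8, red, green, blue); there is no depth.
- calibration(name): a dict with "fx", "fy", "cx", "cy" (pixels), "position" and "rotation" of the camera in the world; the wrist camera has in their place "hand_eye" (4x4, takes a point from camera to tool coordinates, whose origin is the TCP and whose axes are the flange's). Camera axes: x right, y up, looking along -z (the intrinsics and any distortion apply to the point x, -y, -z); pixel columns grow to the right and rows downward; lengths in mm; the calibration is good to about 2 mm. A picture is of the moment at which its call begins: read the wrist's pose just before it. calibration takes no time and is no camera call.
- job_done(): hands the job in, once; it reports no verdict.
The state is a dict: "clock": time; "joints": joint angles; "joint_vel": joint speeds; "joint_efforts": joint torques, N m; "position": TCP position; "ee_rot": TCP orientation; "contact_force": force on the tool from outside, world axes, zero at the start; "wrist_torque": the same for the moment, N m; "gripper_width": finger opening in mm.
Only numpy, scipy, OpenCV 4.12 (cv2) and the standard library are available. Lean on these libraries where they do the work, as an engineer would, in place of code of your own. Each camera call takes 0.05 s, during which the arm holds its last target.

## Working session

There is one attempt and no reset: what is moved stays moved. The work goes in short steps, Python scripts to look and compute and a tool call to move; the robot and the scene stay as the last step left them, time stands still between calls to the robot, and variables do not carry over. Pictures are saved under pics/ and viewed, and the job is handed in when it is done.

Besides the shell and the picture viewer there is one more tool, called in YAML: its name, and indented under it one key for each argument. jog_arm: Moves the arm, as the interface text tells. Its arguments: {"type":"object","properties":{"increments":{"type":"array"},"hand":{"type":"number"}},"required":["increments"]}

```bash
mkdir -p pics; python3 - <<'E'
from bench import *
import cv2
s=read_state();print({k:s[k] for k in('clock','position','ee_rot','contact_force','gripper_width')})
for n in("scene","top"):
    cv2.imwrite(f"pics/{n}0.png",cv2.cvtColor(get_image(n),cv2.COLOR_RGB2BGR));print(n,calibration(n))
E
```

```text
{'clock': 0.0, 'position': array([ 202.25460864, -590.79118649,  247.21277389]), 'ee_rot': array([-1.64056963e-01,  9.86450277e-01,  1.05935605e-03, -2.04000658e-04]), 'contact_force': array([ 0.7501675 , -0.68919716,  0.23696653]), 'gripper_width': 85.4235336396934}
scene {'fx': 528.8895891525206, 'fy': 528.8895891525206, 'cx': 277.47260594697104, 'cy': 217.66332923820704, 'position': array([-112.641404  ,  648.40611955, 1234.9138728 ]), 'rotation': array([-0.12290651,  0.30338711,  0.87454834, -0.35779248])}
top {'fx': 499.8827864390253, 'fy': 499.8827864390253, 'cx': 272.83514434998403, 'cy': 205.2579115918314, 'position': array([ 269.01875112,   37.36847686, 1354.04880268]), 'rotation': array([-0.07362425,  0.07651225,  0.7224125 , -0.68326095])}
```

View pics/scene0.png

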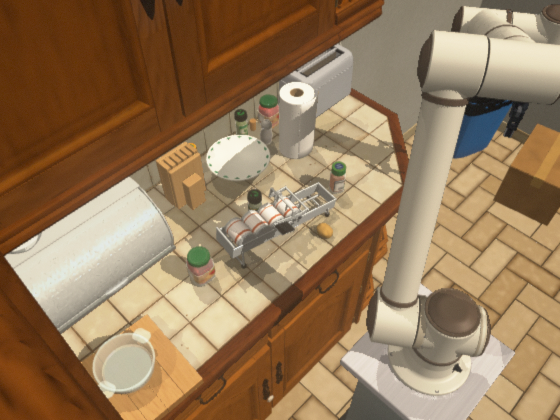

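View pics/top0.png

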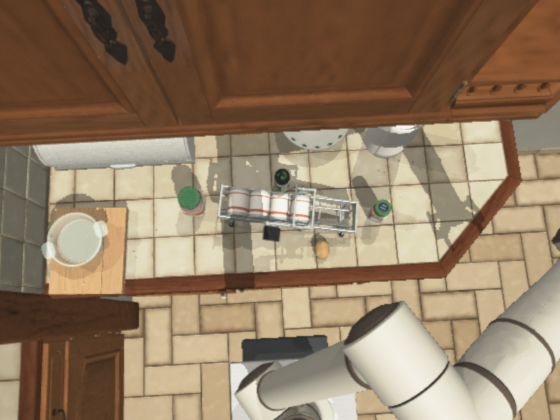

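The rack lies across the middle of the top view (columns 220–356, rows 187–236). The black pad is near (271,233), the four tins are at columns 230–310, and the potato is at (321,249). Next I'll enlarge these areas.

```bash
python3 - <<'E'
import cv2
a=cv2.imread("pics/top0.png")[160:270,200:360];cv2.imwrite("pics/topc.png",cv2.resize(a,None,fx=5,fy=5,interpolation=cv2.INTER_CUBIC))
a=cv2.imread("pics/scene0.png")[150:270,200:360];cv2.imwrite("pics/scenec.png",cv2.resize(a,None,fx=5,fy=5,interpolation=cv2.INTER_CUBIC))
E
```

```text
(no output)
```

View pics/topc.png

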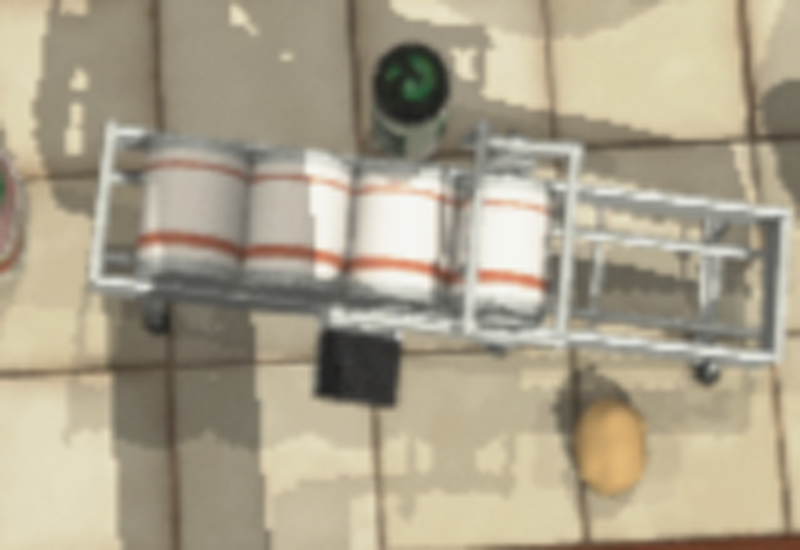

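View pics/scenec.png

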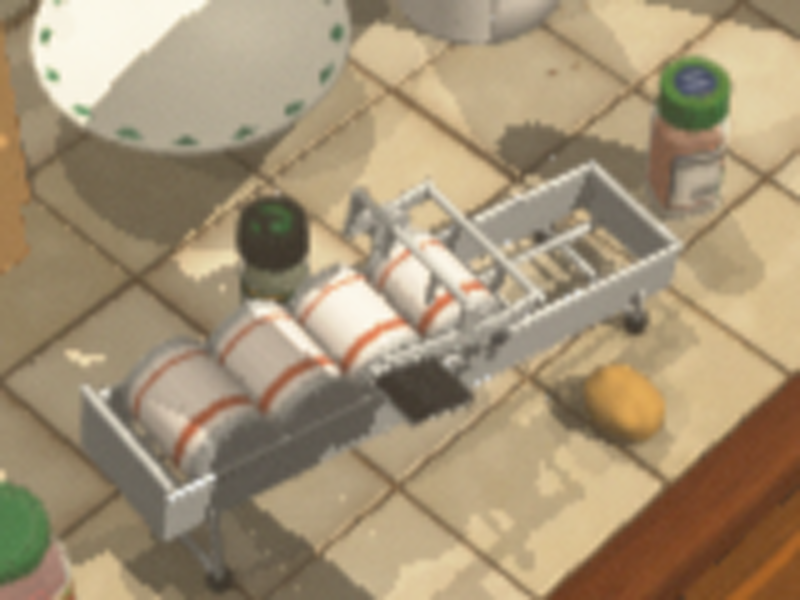

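```bash
cat > h.py <<'E'
import numpy as np
from scipy.spatial.transform import Rotation as R
from bench import *
def ray(n,u,v):
    c=calibration(n);d=np.array([(u-c['cx'])/c['fx'],-(v-c['cy'])/c['fy'],-1.])
    if 'dist' in c: print('dist')
    d=R.from_quat(c['rotation']).apply(d);return np.array(c['position']),d/np.linalg.norm(d)
def tri(a,b):
    (p,d),(q,e)=ray('top',*a),ray('scene',*b)
    A=np.c_[d,-e];t=np.linalg.lstsq(A,q-p,rcond=None)[0]
    x,y=p+t[0]*d,q+t[1]*e
    return (x+y)/2,np.linalg.norm(x-y)
def onz(n,uv,z):
    p,d=ray(n,*uv);return p+d*(z-p[2])/d[2]
T=lambda u,v:((u+.5)/5-.5+200,(v+.5)/5-.5+160)
S=lambda u,v:((u+.5)/5-.5+200,(v+.5)/5-.5+150)
E
python3 - <<'E'
from h import *
np.set_printoptions(precision=1,suppress=True)
P={'pad nearup':((315,398),(415,425)),'pad neardn':((396,407),(473,393)),'pad farup':((320,330),(375,375)),'pad fardn':((401,337),(437,355)),
'rack highfar':((108,126),(85,390)),'rack highnear':((93,285),(170,497)),'lowfar':((787,212),(592,167)),'lownear':((780,357),(678,245)),
'gatefr lowfar':((578,150),(430,187)),'gatefr low near':((566,342),(535,300)),'gate upnear':((470,330),(460,325))}
for k,(a,b) in P.items(): print(k,*tri(T(*a),S(*b)))
print('potato',onz('top',T(610,447),17),'thyme cap',onz('top',T(410,78),105))
E
```

```text
pad nearup [449.   54.6 126. ] 1.3661265339387554
pad neardn [443.6  15.1 121.1] 0.10035197593757525
pad farup [481.8  50.5 134.8] 0.5790780732403867
pad fardn [477.5   9.6 118.8] 3.4138118985092913
rack highfar [597.5 153.6 111.8] 1.3460855867851431
rack highnear [517.2 165.3 104.7] 0.7204759892973316
lowfar [ 547.2 -201.7   46.6] 0.6449802644334504
lownear [ 469.2 -190.5   47.9] 0.029934182219758063
gatefr lowfar [574.5 -87.5  98.9] 1.4981497033161428
gatefr low near [477.3 -73.6  91.7] 2.2804301113422127
gate upnear [485.1 -23.3 106.8] 5.839153133165331
potato [ 430.3 -100.3   17. ] thyme cap [616.8  -2.4 105. ]
```

Pad centre comes out at about (463, 32, 125) mm with the uphill edge higher. Its radius and tilt match the description, and the rack yaw is about -8°. Now I'll compute the approach in tool axes.

```bash
cat >> h.py <<'E'
yaw=np.deg2rad(-8.0);rx=np.array([np.cos(yaw),np.sin(yaw),0]);ry=np.array([-np.sin(yaw),np.cos(yaw),0])
def delta(t):
    s=read_state();r=R.from_quat(s['ee_rot']);M=r.as_matrix()
    y=M[:,1];a=np.degrees(np.arctan2(y[1],y[0])-np.arctan2(ry[1],ry[0]))
    print('pos',s['position'].round(1),'clock',s['clock'],'F',s['contact_force'].round(1),'w',round(s['gripper_width'],1),'tilt z',M[:,2].round(3))
    print('d tool m',(r.inv().apply(np.array(t)-s['position'])/1000).round(4),'turn about tool z',round((a+90)%180-90,2))
E
python3 -c "
from h import *
delta([461,35.5,215])"
```

```text
pos [ 202.3 -590.8  247.3] clock 0.1 F [0.1 0.3 0.8] w 85.5 tilt z [-0.001  0.002 -1.   ]
d tool m [-0.4476  0.5088  0.0333] turn about tool z 26.89
```

jog_arm:
  increments:
    - [-0.034,0.039,0.0,2]
    - [-0.068,0.078,0.0,4]
    - [-0.102,0.117,0.0,6]
    - [-0.136,0.156,0.0,8]
    - [-0.17,0.195,0.0,10]
    - [-0.204,0.234,0.0,12]
    - [-0.238,0.273,0.0,14]
    - [-0.272,0.312,0.0,16]
    - [-0.306,0.351,0.0,18]
    - [-0.33,0.376,0.0,20]
  hand: -1

```text
clock: 1.35
position: [393.0, -126.4, 248.0]
ee_rot: [0.009, 1.0, 0.001, -0.0]
contact_force: [-0.3, -0.2, 0.5]
gripper_width: -0.0
```

```bash
python3 -c "
from h import *
delta([461,35.5,215])"
```

```text
pos [ 393.  -126.4  248. ] clock 1.35 F [-0.3 -0.2  0.5] w -0.0 tilt z [-0.001  0.002 -1.   ]
d tool m [-0.065   0.1631  0.0333] turn about tool z 6.92
```

jog_arm:
  increments:
    - [-0.016,0.041,0.008,2]
    - [-0.032,0.082,0.016,4]
    - [-0.048,0.122,0.025,6]
    - [-0.06,0.15,0.033,7]
    - [-0.065,0.163,0.033,7]
    - [-0.065,0.163,0.033,7]

```text
clock: 2.1
position: [461.0, 35.8, 215.2]
ee_rot: [0.07, 0.998, 0.001, -0.001]
contact_force: [1.1, -0.9, -1.4]
gripper_width: 0.1
```

```bash
python3 - <<'E'
from h import *
import cv2
delta([461,35.5,215])
c=calibration('wrist');print(c)
for n in("scene","top","wrist"):
    cv2.imwrite(f"pics/{n}1.png",cv2.cvtColor(get_image(n),cv2.COLOR_RGB2BGR))
E
```

```text
pos [461.   35.8 215.2] clock 2.1 F [ 1.1 -0.9 -1.4] w 0.1 tilt z [-0.001  0.002 -1.   ]
d tool m [-0.     -0.0003  0.0002] turn about tool z -0.01
{'fx': 360.9673047726638, 'fy': 360.9673047726638, 'cx': 273.5689434915865, 'cy': 207.07202202908337, 'hand_eye': array([[ 1.39177318e-03,  9.62789979e-01,  2.70247144e-01,
         6.76619740e+01],
       [ 9.99998802e-01, -1.52321147e-03,  2.76640222e-04,
        -3.13401096e-01],
       [ 6.77989983e-04,  2.70246435e-01, -9.62790945e-01,
        -1.26437979e+02],
       [ 0.00000000e+00,  0.00000000e+00,  0.00000000e+00,
         1.00000000e+00]])}
```

View pics/wrist1.png

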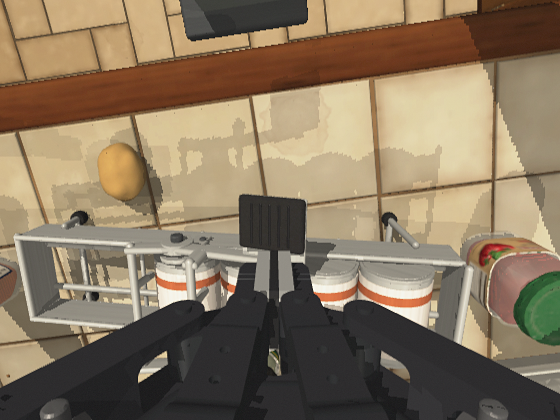

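View pics/scene1.png

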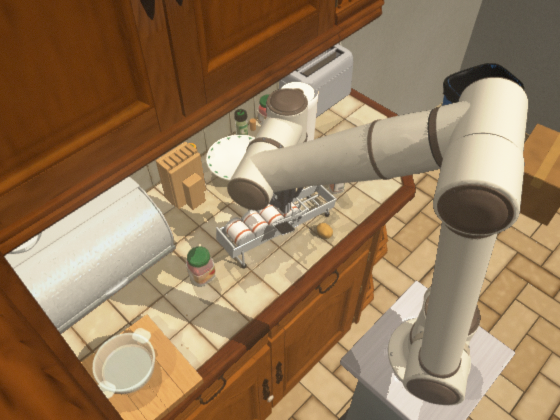

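The wrist view shows the pad with corners near (240,195), (306,200), (305,252) and (240,246). The fingertips stand over it, and the tins and gate are on the far side. I'll check the pad position with this camera.

```bash
python3 - <<'E'
from h import *
s=read_state();c=calibration('wrist');r=R.from_quat(s['ee_rot']);H=c['hand_eye']
def w(u,v,z):
    d=np.array([(u-c['cx'])/c['fx'],-(v-c['cy'])/c['fy'],-1.]);d=r.apply(H[:3,:3]@d);p=r.apply(H[:3,3])+s['position']
    return p+d*(z-p[2])/d[2]
def proj(P):
    q=H[:3,:3].T@(r.inv().apply(np.array(P)-s['position'])-H[:3,3]);return c['cx']+c['fx']*q[0]/-q[2],c['cy']-c['fy']*q[1]/-q[2]
for uv,z in (((240,195),118),((306,200),132),((305,252),132),((240,246),118)):
    print(w(*uv,z).round(1))
print('ctr',w(272.8,223,125).round(1), 'tip proj',proj(s['position']-[0,0,17]), 'rack rail', proj([463,32.5,125]))
E
```

```text
[444.8  15.1 118. ]
[450.2  55.6 132. ]
[483.5  51.1 132. ]
[479.2   9.4 118. ]
ctr [464.1  33.5 125. ] tip proj (np.float64(274.2147088880482), np.float64(267.9955417221396)) rack rail (np.float64(270.94406552703276), np.float64(221.58916563127346))
```

jog_arm:
  increments:
    - [0,0,0.03,0]
    - [0,0,0.055,0]
    - [0,0,0.065,0]
    - [0,0,0.073,0]
    - [0,0,0.081,0]
    - [0,0,0.089,0]
    - [0,0,0.096,0]
    - [0,0,0.102,0]
    - [0,0,0.106,0]
    - [0,0,0.106,0]

```text
clock: 3.5
position: [461.0, 35.1, 109.4]
ee_rot: [0.071, 0.998, 0.001, -0.0]
contact_force: [1.7, 1.6, 1.7]
gripper_width: 0.0
```

```bash
python3 - <<'E'
from h import *
import cv2
s=read_state();print(s['clock'],s['position'],s['contact_force'])
for n in("scene","wrist"):
    cv2.imwrite(f"pics/{n}2.png",cv2.cvtColor(get_image(n),cv2.COLOR_RGB2BGR))
E
```

```text
3.5 [460.95294559  35.13580419 109.36505522] [1.71449498 1.56765372 1.7261911 ]
```

View pics/wrist2.png

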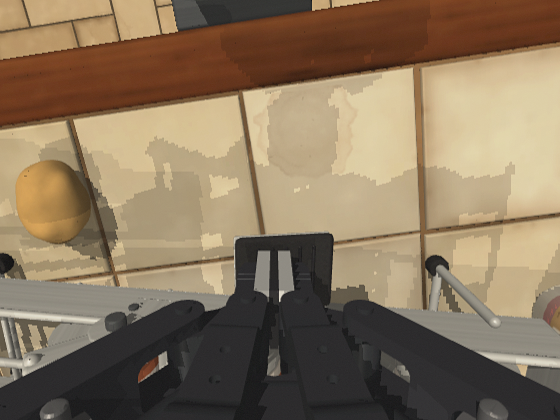

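The tips rest on the pad at TCP z 109 and the pad looks about level, so it is partly pressed. I'll continue down to the stop.

jog_arm:
  increments:
    - [0,0,0.004,0]
    - [0,0,0.008,0]
    - [0,0,0.012,0]
    - [0,0,0.014,0]
    - [0,0,0.014,0]

```text
clock: 4.22
position: [460.1, 33.7, 97.9]
ee_rot: [0.07, 0.998, -0.0, -0.001]
contact_force: [-5.4, -1.3, 25.2]
gripper_width: -0.1
```

```bash
python3 - <<'E'
from h import *
import cv2
s=read_state();print(s['clock'],s['position'],s['contact_force'])
for n in("scene","wrist"):
    cv2.imwrite(f"pics/{n}3.png",cv2.cvtColor(get_image(n),cv2.COLOR_RGB2BGR))
a=cv2.imread("pics/scene3.png")[150:270,200:360];cv2.imwrite("pics/scene3c.png",cv2.resize(a,None,fx=4,fy=4))
E
```

```text
4.225 [460.14754513  33.68862307  97.8862549 ] [-5.43758089 -1.30472343 25.17920578]
```

View pics/wrist3.png

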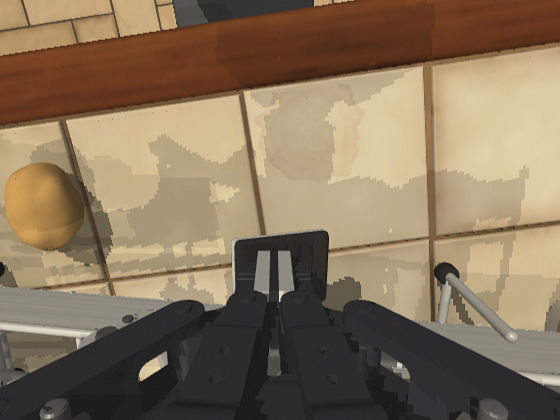

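View pics/scene3c.png

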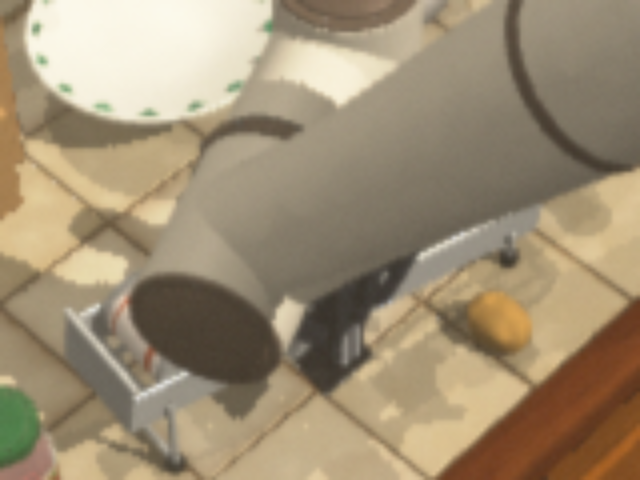

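The force rose to 25 N at TCP z 98, so the pad is on its firm stop. I'll hold it there while the tin rolls off.

jog_arm:
  increments:
    - [0,0,0.002,0]
    - [0,0,0.002,0]
    - [0,0,0.002,0]
    - [0,0,0.002,0]
    - [0,0,0.002,0]
    - [0,0,0.002,0]
    - [0,0,0.002,0]
    - [0,0,0.002,0]
    - [0,0,0.002,0]
    - [0,0,0.002,0]

```text
clock: 5.58
position: [460.1, 33.5, 98.1]
ee_rot: [0.07, 0.998, -0.001, -0.001]
contact_force: [-5.7, 2.9, 21.4]
gripper_width: 0.2
```

```bash
python3 - <<'E'
from h import *
import cv2
for n in("top","wrist"):
    cv2.imwrite(f"pics/{n}4.png",cv2.cvtColor(get_image(n),cv2.COLOR_RGB2BGR))
a=cv2.imread("pics/top4.png")[160:270,200:360];cv2.imwrite("pics/top4c.png",cv2.resize(a,None,fx=4,fy=4))
E
```

```text
(no output)
```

View pics/top4c.png

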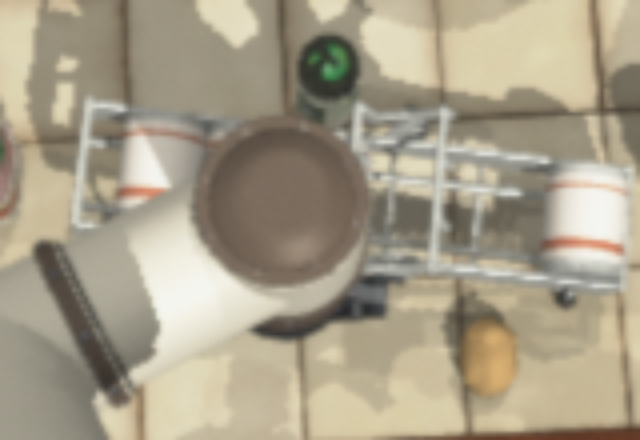

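View pics/wrist4.png

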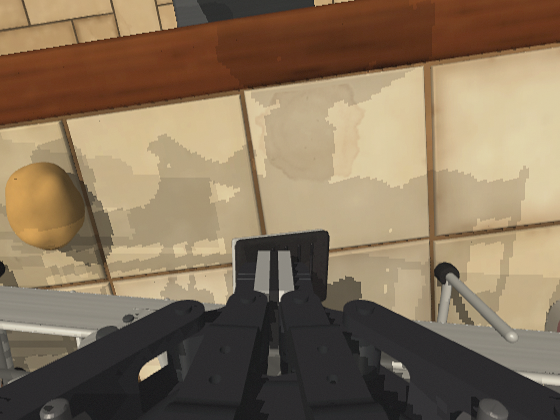

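The top view shows the first tin at the lip, near crop (588,220), with the gate area empty and the rest held. Now I'll let the pad up.

jog_arm:
  increments:
    - [0,0,-0.01,0]
    - [0,0,-0.022,0]
    - [0,0,-0.034,0]
    - [0,0,-0.046,0]
    - [0,0,-0.06,0]
    - [0,0,-0.08,0]
    - [0,0,-0.1,0]
    - [0,0,-0.115,0]
    - [0,0,-0.117,0]
    - [0,0,-0.117,0]

```text
clock: 6.92
position: [459.8, 33.7, 214.6]
ee_rot: [0.07, 0.998, -0.001, -0.001]
contact_force: [-1.5, -0.4, 0.4]
gripper_width: -0.3
```

jog_arm:
  increments:
    - [0,0,0,0]
    - [0,0,0,0]
    - [0,0,0,0]
    - [0,0,0,0]
    - [0,0,0,0]
    - [0,0,0,0]
    - [0,0,0,0]
    - [0,0,0,0]
    - [0,0,0,0]
    - [0,0,0,0]

```text
clock: 8.18
position: [459.8, 33.6, 214.6]
ee_rot: [0.07, 0.998, -0.001, -0.001]
contact_force: [-0.5, -0.6, 0.3]
gripper_width: -0.0
```

```bash
python3 - <<'E'
from h import *
import cv2
delta([461,35.5,215])
for n in("top","wrist"):
    cv2.imwrite(f"pics/{n}5.png",cv2.cvtColor(get_image(n),cv2.COLOR_RGB2BGR))
a=cv2.imread("pics/top5.png")[160:270,200:360];cv2.imwrite("pics/top5c.png",cv2.resize(a,None,fx=4,fy=4))
E
```

```text
pos [459.8  33.6 214.6] clock 8.175 F [-0.5 -0.6  0.3] w -0.0 tilt z [-0.002 -0.001 -1.   ]
d tool m [-0.0009  0.002  -0.0004] turn about tool z -0.01
```

View pics/top5c.png

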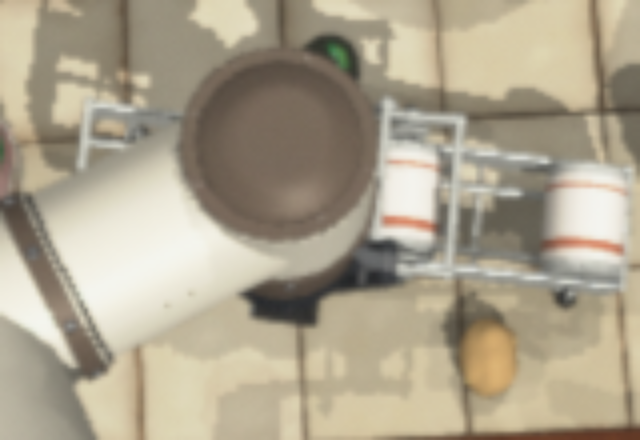

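View pics/wrist5.png

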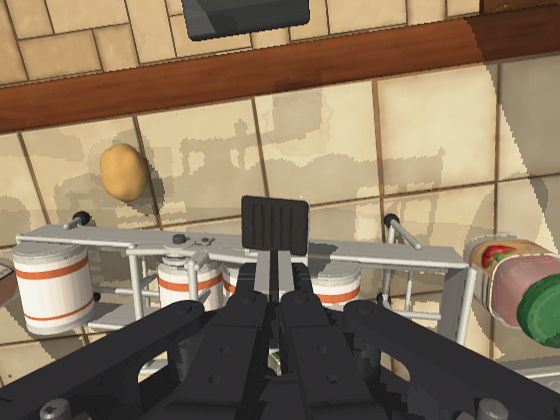

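The first tin is at the lip (wrist image (55,290)). The second is at the gate at (188,285), where the first stood before, and the pad is back at its original place. Second press.

jog_arm:
  increments:
    - [0,0.002,0.03,0]
    - [0,0.002,0.055,0]
    - [0,0.002,0.065,0]
    - [0,0.002,0.073,0]
    - [0,0.002,0.081,0]
    - [0,0.002,0.089,0]
    - [0,0.002,0.096,0]
    - [0,0.002,0.104,0]
    - [0,0.002,0.112,0]
    - [0,0.002,0.119,0]

```text
clock: 9.52
position: [461.2, 35.6, 96.6]
ee_rot: [0.069, 0.998, -0.001, 0.0]
contact_force: [-6.7, -0.4, 36.8]
gripper_width: -0.3
```

jog_arm:
  increments:
    - [0,0,0.002,0]
    - [0,0,0.002,0]
    - [0,0,0.002,0]
    - [0,0,0.002,0]

```text
clock: 10.02
position: [461.3, 35.5, 97.2]
ee_rot: [0.068, 0.998, -0.001, 0.0]
contact_force: [-7.8, 3.5, 24.5]
gripper_width: -0.5
```

jog_arm:
  increments:
    - [0,0,0.002,0]
    - [0,0,0.002,0]
    - [0,0,0.002,0]
    - [0,0,0.002,0]
    - [0,0,0.002,0]
    - [0,0,0.002,0]
    - [0,0,0.002,0]
    - [0,0,0.002,0]
    - [0,0,0.002,0]
    - [0,0,0.002,0]

```text
clock: 11.28
position: [461.2, 35.6, 97.3]
ee_rot: [0.068, 0.998, -0.002, 0.001]
contact_force: [-7.2, 3.1, 21.9]
gripper_width: 0.1
```

```bash
python3 - <<'E'
from h import *
import cv2
for n in("top",):
    cv2.imwrite(f"pics/{n}6.png",cv2.cvtColor(get_image(n),cv2.COLOR_RGB2BGR))
a=cv2.imread("pics/top6.png")[160:270,200:360];cv2.imwrite("pics/top6c.png",cv2.resize(a,None,fx=4,fy=4))
E
```

```text
(no output)
```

View pics/top6c.png

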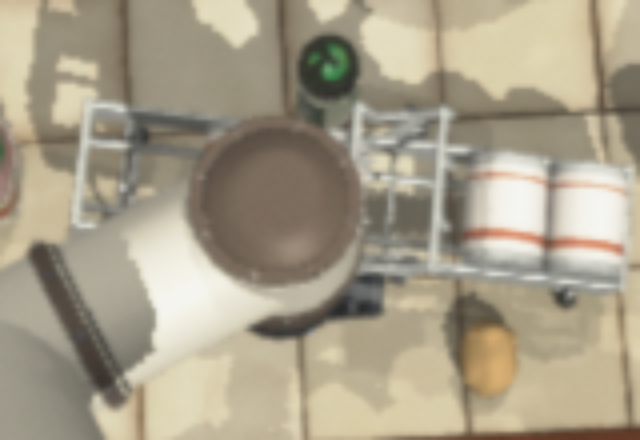

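The two tins lie side by side at the lip (crop (508,210) and (588,220)), and nothing is at the gate. Releasing the pad.

jog_arm:
  increments:
    - [0,0,-0.01,0]
    - [0,0,-0.022,0]
    - [0,0,-0.034,0]
    - [0,0,-0.046,0]
    - [0,0,-0.06,0]
    - [0,0,-0.08,0]
    - [0,0,-0.1,0]
    - [0,0,-0.117,0]
    - [0,0,-0.13,0]
    - [0,0,-0.13,0]

```text
clock: 12.58
position: [461.4, 36.2, 228.1]
ee_rot: [0.068, 0.998, -0.001, 0.001]
contact_force: [0.2, -0.7, -0.6]
gripper_width: -0.3
```

jog_arm:
  increments:
    - [0.02,0,0,0]
    - [0.04,0,0,0]
    - [0.04,0,0,0]
    - [0.04,0,0,0]
    - [0.04,0,0,0]
    - [0.04,0,0,0]
    - [0.04,0,0,0]
    - [0.04,0,0,0]
    - [0.04,0,0,0]
    - [0.04,0,0,0]

```text
clock: 13.82
position: [421.8, 41.6, 228.0]
ee_rot: [0.068, 0.998, -0.001, 0.001]
contact_force: [0.2, -0.3, -0.7]
gripper_width: -0.2
```

jog_arm:
  increments:
    - [0,0,0,0]
    - [0,0,0,0]
    - [0,0,0,0]
    - [0,0,0,0]
    - [0,0,0,0]
    - [0,0,0,0]
    - [0,0,0,0]
    - [0,0,0,0]

```text
clock: 14.82
position: [421.8, 41.6, 228.0]
ee_rot: [0.068, 0.998, -0.001, 0.001]
contact_force: [-0.8, -0.2, 0.1]
gripper_width: 0.3
```

```bash
python3 - <<'E'
from h import *
import cv2
delta([461,35.5,215])
for n in("top","wrist"):
    cv2.imwrite(f"pics/{n}7.png",cv2.cvtColor(get_image(n),cv2.COLOR_RGB2BGR))
a=cv2.imread("pics/top7.png")[160:270,200:360];cv2.imwrite("pics/top7c.png",cv2.resize(a,None,fx=4,fy=4))
E
```

```text
pos [421.8  41.6 228. ] clock 14.825 F [-0.8 -0.2  0.1] w 0.3 tilt z [ 0.003 -0.002 -1.   ]
d tool m [-0.0396 -0.0007  0.0131] turn about tool z 0.25
```

View pics/top7c.png

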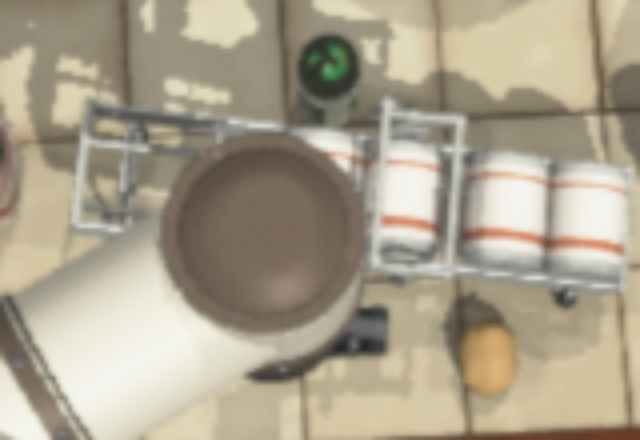

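View pics/wrist7.png

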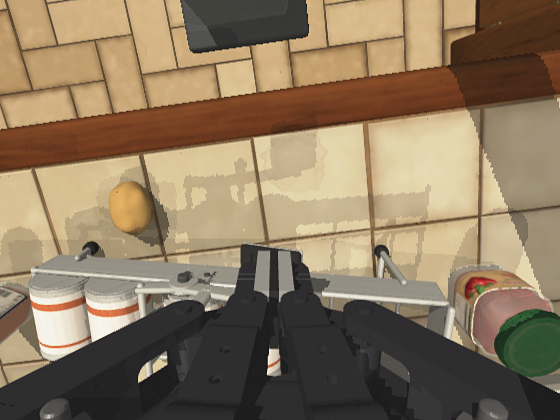

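Two tins are at the lip and the third is at the gate (crop (410,197)) under the frame in its rest position. The fourth is just behind it at (335,150), and the jars and potato haven't moved. Handing in.

```bash
python3 -c "
from h import *
print(job_done());s=read_state();print(s['clock'],s['contact_force'])"
```

```text
the job is handed in; nothing more can be done
None
the job is handed in; nothing more can be done
```

I let two tins down one at a time and handed the job in at about 15 s of the 48 s allowed. No verdict was reported.

- **Presses:** I pressed the pad to its firm stop twice with the shut fingertips. The force settled at 22–25 N (peak reading 37 N) and the TCP at about 97–98 mm high. I held each press long enough for the tin to roll to the lip.
- **Between presses:** I let the pad come fully up. The pictures showed the first tin at the lip and the second at the gate before I pressed again.
- **Last check:** The top view showed two tins side by side at the lip, the third at the gate and the fourth close behind it. The gate frame was in its rest position and the jars and potato were where they began. The fingers were clear of everything, with the wrist force near zero.
- **Limits of the checks:** I judged the rocker angle from the firm stop and the pictures, because the state doesn't report it. In the last top view the arm hid most of the fourth tin, and I judged the tins to be at rest from that one picture. A force reading partway through the first press was lower than expected (about 2 N), but the stop was clear further down. No other check disagreed.

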